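Park the feeding bottle in the bottle keeper

TASK

The feeding bottle is lying loose on the table and will end up on the floor: roll it along the table, without picking it up, until it lies still and square on the tape line under the keeper's wire shelf, and let go of it. Then gently slide the keeper's front plate in until it shuts on the end of the bottle and the bottle is held between the two plates. Leave the tin, the brush, the spoon and the bib clip where they are.

Things in the scene. Friction and masses are not known exactly. Their poses are not given: they have to be found in the camera images.
- keeper: Bottle keeper, fixed to the table. Origin on the table at the middle of the tape line; x runs along the line from the sliding plate (robot's right) to the fixed plate (left), y across it, towards the robot (the bottle rolls in along y from either side, nothing in between), z up. Brown paper tape line, flat, 200 by 10 mm. Two low guide rails, 12 mm high, at x -215 to -135 mm, y +-30 mm.
- end_plate (a point): Middle of the face of the fixed white end plate, 70 mm wide, 50 mm high, at keeper x = +100 mm, 25 mm above the table; the face looks to keeper -x.
- shelf_edge (a point): Middle of the open front edge of the keeper's wire shelf. Shelf: underside 200, top 211 mm above the table, keeper x -35 to +150 mm, y +-104 mm, held only by two 14 mm posts at x +145, y +-100 mm, with a brace from each post (100 mm up) to the shelf at x +60. An upright tool cannot reach the bottle under it; one leaning back towards keeper -x by 25 to 40 degrees can.
- jaw (a joint): Keeper's sliding front plate, in m: 0 = fully open (face at keeper x = -115 mm), grows as pushed towards keeper +x, limit 0.090; 0.065 when the bottle touches both plates. Starts at 0 to 0.010. White plate 60 mm wide, 15 mm thick, top 46 mm above the table; a flat foot behind it is 45 mm wide, 8.5 mm high, 82 mm long. Friction 2.5 N, stays where left.
- jaw_back (a point): Middle of the back surface of the sliding front plate (the side away from the bottle), 30 mm above the table: the place to push, towards +x of the keeper.
- bottle: Smooth, closed clear feeding bottle with white collar, lying: a cylinder 62 mm in diameter, 150 mm long, about 0.16 kg. Origin at mid-length on its axis, 31 mm up; x along it from base to cap (cap to keeper +x); y, z turn as it rolls. Starts 115-140 mm from the tape line, nearer or farther than it, within 0.06 rad of parallel, 15 mm of centred lengthwise. If slow it stops in a few mm.
- tin: Milk powder tin standing upright on the left, 90 mm in diameter, 120 mm high. Origin at the centre of its underside. Leave alone.
- brush: Bottle brush lying on the right, about 220 mm long and 45 mm high, origin under its middle, x axis along it. Leave alone.
- spoon: Steel spoon lying on the right, farther out than the brush, 170 mm long, x axis along it. Leave alone.
- bib_clip: Plastic bib clip, 75 mm long, 14 mm wide, 15 mm high, lying on the other side of the tape line from the bottle, 115 to 140 mm from the line. Origin at the centre of its underside. Leave alone.
Mind the look-alikes: they are no part of the job. Leave any red or yellow look-alike of the bottle alone.

How it is judged:
On the way, in this order (a step that is already met when the one before it is completed fails the run):
1. the bottle rolls: it has turned about half over on its way, lying on the table (angle between bottle's own z axis and vertical above 2.2 rad and height (world z) of bottle below 0.04 m), for 0.03 s.
2. the bottle lies still on the tape line, its axis within 10 mm and 0.1 rad of the line, let go, with the front plate still open (y of bottle in the frame of keeper between -0.01 and 0.01 m and angle between the x axis of bottle and the x axis of keeper, either way round below 0.1 rad and linear speed of bottle below 0.01 m/s and contact force between the fingers and bottle below 0.05 N and value of joint jaw below 0.04 m), for 0.3 s.
3. the front plate is slid shut and presses on the bottle (value of joint jaw above 0.062 m and contact force between keeper and bottle above 1 N), for 0.1 s.
At the end, for the whole second after the job is handed in: The bottle lies at rest on the table over the tape line (axis within 12 mm and 0.1 rad of it) between the two end plates, and the front plate is shut on it with less than 3 mm of slack (y of bottle in the frame of keeper between -0.012 and 0.012 m and angle between the x axis of bottle and the x axis of keeper, either way round below 0.1 rad and height (world z) of bottle below 0.036 m and value of joint jaw between 0.062 and 0.069 m and linear speed of bottle below 0.01 m/s); the robot touches nothing.
It fails at once if the bottle is picked up (height (world z) of bottle above 0.045 m).
It fails at once if the bottle is crushed between the plates (over 35 N at each end) (contact force between keeper and bottle above 70 N).
It fails at once if the tin, brush, spoon or clip is pushed more than 30 mm away (distance of any of tin, brush, spoon, bib_clip from where it was at the start of the episode above 0.03 m).
It also fails if it takes over 51 s, if anything falls off the work surface, if the arm or the gripper's body presses on something with over 40 N, if the wrist force passes 120 N, or if a joint passes its speed limit or range.

ROBOT

A 6-joint arm with a two-finger parallel gripper is mounted at the origin on the work surface. World frame = base frame: x ahead of the robot, y to its left, z up, the work surface at z = 0. Lengths are in m, angles in rad, forces in N, time in s.
With the tool pointing down it reaches from about 0.325 to 0.9 m from the base axis. Payload 6.1 kg.
Tool frame: the origin (TCP) lies at the very end of the fingers, on their centre line; the grasp point (between the pads) lies 19 mm behind it; x points along the fingers, z is the direction in which the jaws open and shut, and the axes are right-handed (so a half turn about x gives the same grasp; the last joint's range is limited). The gripper opens to 85 mm and grips with 20 to 120 N. Pads are 22 mm wide; open, the fingers measure 114 mm over their backs; the gripper's body (76 mm by 85 mm) begins 54 mm behind the grasp point. The pads swing forward as they close: fully open they stand 13 mm farther back than shut.
Start: joints at [1.113, 0.22, 1.526, -0, 1.395, -0.126], TCP at [0.204, 0.591, 0.231] pointing down, gripper open.
Joint ranges: [-2.98, 2.98], [-0.91, 2.08], [0.09, 2.57], [-1.24, 4.39], [0.2, 2.65], [-2.68, 2.68]. Speed limits (rad/s): [2.57, 2.57, 3.01, 3.14, 3.14, 3.14].

INTERFACE

Orientations are given as a rotation vector (axis times angle).
In Python, from workcell import read_state, imaging, sign_off gives the robot as it stands.
- The arm moves only by the shell command python3 -m handwheel 'ROWS' [FORCE]. ROWS is a JSON object of lists of equal length, an entry for each row: "delta_pos": the shift along the world's x, y, z in mm, a list of three; "rot": the turn, a rotation vector about the world's x, y, z in degrees, a list of three; "fingers": the finger opening in mm, from 0 to 85.4. In form: {"delta_pos": [[dx, dy, dz], ...], "rot": [[rx, ry, rz], ...], "fingers": [fingers, ...]}. A call has 1 to 20 rows; each row shifts and turns the pose as measured when the row begins; what a row does not reach is not made up. A row lasts 1/8 s, in which the tool goes at most 62.5 mm and 10.7 degrees, less where a joint would pass 70% of its speed; a pose out of reach is approached as far as the arm can. A call with a gripper value outside its range is refused whole. The fingers move at their own pace and stop on an object; FORCE is the grip in N (left out, the last holds). Time passes only in rows, so rows that do not move let the fingers close. It gives the time, the measured TCP pose, the force and the opening at its end, in the units of the state.
- read_state(): the state, without advancing time (a new reading comes with each control period).
- imaging.snapshot(name): name is "scene" or "side" or "wrist"; returns a dict with "image" (384x512x3 uint8, red, green, blue), "vertical_fov" (degrees; the focal length in pixels is half the picture's height over the tangent of half this angle, whatever the lens; pixels are square), "cx", "cy" (the principal point, pixels), "k1" (the pictures are not rectified: a ray, as slopes to the right and down, at radius r is drawn at 1 + k1 r^2 times it, then the intrinsics apply), "rvec" (rotation vector, rad) and "tvec" (3), from world to camera coordinates, as OpenCV has them. Camera axes: x right, y down, z forward; pixel columns grow to the right and rows downward; lengths in m; the calibration is good to about 2 mm. A picture is of the moment at which its call begins. There is no depth.
- sign_off(): hands the job in, once; it reports no verdict.
The state is a dict: "time_s": time; "joint_pos": joint angles; "qd": joint speeds; "joint_torque": joint torques, N m; "tcp_pos": TCP position; "tcp_rot": TCP orientation; "ft_force": force on the tool from outside, world axes, zero at the start; "torque": the same for the moment, N m; "opening": finger opening in m.
Only numpy, scipy, OpenCV 4.12 (cv2) and the standard library are available. Lean on these libraries where they do the work, as an engineer would, in place of code of your own. Each camera call takes 0.05 s, during which the arm holds its last target.

## Working session

There is one attempt and no reset: what is moved stays moved. The work goes in short steps, Python scripts to look and compute and a shell command to move; the robot and the scene stay as the last step left them, time stands still between calls to the robot, and variables do not carry over. Pictures are saved under pics/ and viewed, and the job is handed in when it is done.

```bash
ls; mkdir -p pics; cat > h.py <<'E'
import numpy as np,cv2
from workcell import read_state, imaging
def snap(n,fn=None):
    s=imaging.snapshot(n)
    if fn: cv2.imwrite('pics/'+fn,cv2.cvtColor(s['image'],cv2.COLOR_RGB2BGR))
    return s
def cam(s):
    f=192/np.tan(np.radians(s['vertical_fov'])/2)
    R=cv2.Rodrigues(np.array(s['rvec'],float))[0];t=np.array(s['tvec'],float)
    K=np.array([[f,0,s['cx']],[0,f,s['cy']],[0,0,1]]);return K,R,t,np.array([s['k1'],0,0,0,0.])
def ray(s,uv):
    K,R,t,d=cam(s)
    p=cv2.undistortPoints(np.array(uv,float).reshape(-1,1,2),K,d)[:,0]
    return -R.T@t,(np.c_[p,np.ones(len(p))]@R)
def onz(s,uv,z):
    o,d=ray(s,uv);return o+d*((z-o[2])/d[:,2])[:,None]
def proj(s,P):
    K,R,t,d=cam(s);return cv2.projectPoints(np.array(P,float).reshape(-1,3),cv2.Rodrigues(R)[0],t,K,d)[0][:,0]
E
python3 - <<'E'
from h import *
for n in ['scene','side','wrist']:
    s=snap(n,n+'0.png');print(n,s['vertical_fov'],s['k1'],-cam(s)[1].T@cam(s)[2])
print(read_state())
E
```

```text
pics
scene 42.24558515800298 -0.1365601230062856 [ 1.37329961 -0.23305924  1.33633229]
side 45.557164736274174 0.007089240140058573 [ 0.42958069 -0.96738515  1.01680433]
wrist 71.82030946500187 -0.006248011505048181 [0.14156277 0.6120736  0.37250624]
{'time_s': 0.15, 'joint_pos': array([ 1.11290751e+00,  2.21078253e-01,  1.52735797e+00,  1.45963670e-05,
        1.39471306e+00, -1.26099382e-01]), 'qd': array([ 9.36850428e-04, -1.52158680e-03, -3.43871654e-03, -1.02008702e-05,
       -2.01659185e-03,  1.66609899e-03]), 'joint_torque': array([ 1.04284900e-03, -4.97480357e+01, -3.89907467e+01, -3.41264358e-04,
        7.13423287e-03,  6.53825009e-05]), 'tcp_pos': array([0.20337153, 0.59048386, 0.23042482]), 'tcp_rot': array([-0.96219689,  1.34950586,  0.96099685]), 'ft_force': array([ 0.36108396, -0.53748381, -0.32051071]), 'torque': array([-0.01043699,  0.00922902, -0.06961658]), 'opening': 0.08565622450593655}
```

View pics/scene0.png

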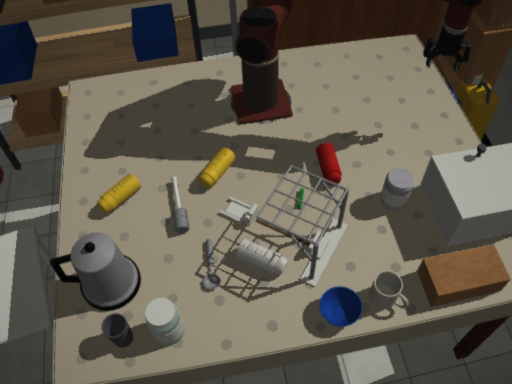

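View pics/side0.png

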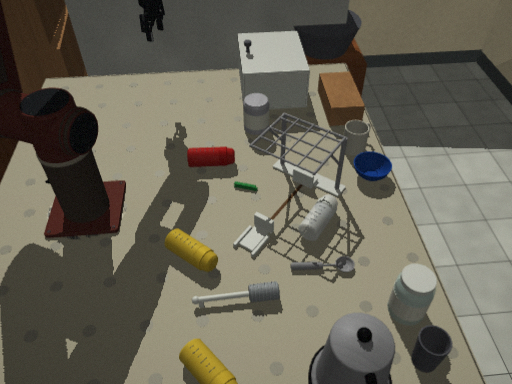

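View pics/wrist0.png

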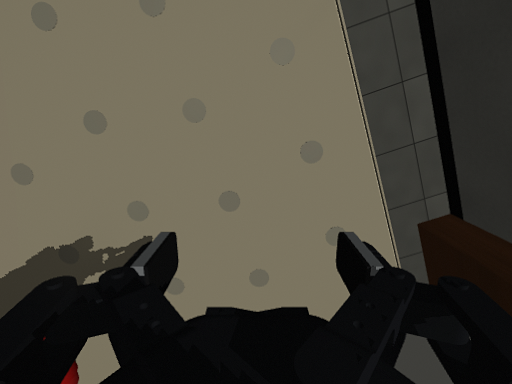

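```bash
python3 - <<'E'
import cv2
a=cv2.imread('pics/scene0.png')[140:300,190:370];cv2.imwrite('pics/sc1.png',cv2.resize(a,None,fx=4.4,fy=3.7*4.4/3.7*0.85,interpolation=cv2.INTER_CUBIC)[:600])
b=cv2.imread('pics/side0.png')[110:280,220:400];cv2.imwrite('pics/sd1.png',cv2.resize(b,None,fx=3.5,fy=3.5,interpolation=cv2.INTER_CUBIC))
E
```

```text
(no output)
```

View pics/sd1.png

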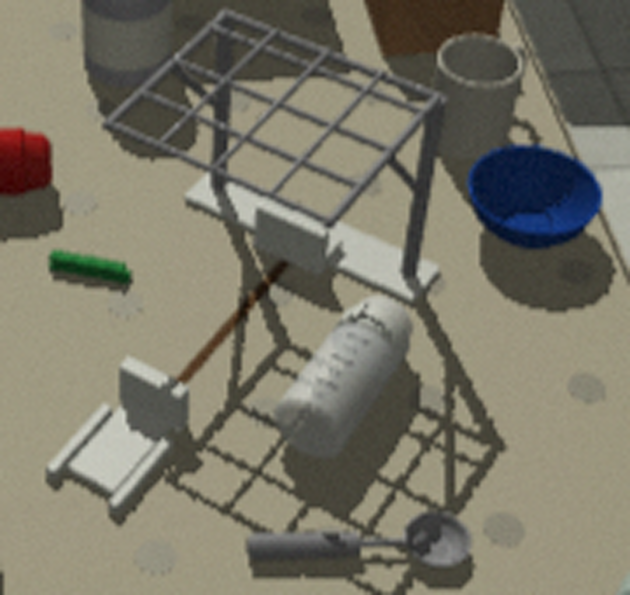

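View pics/sc1.png

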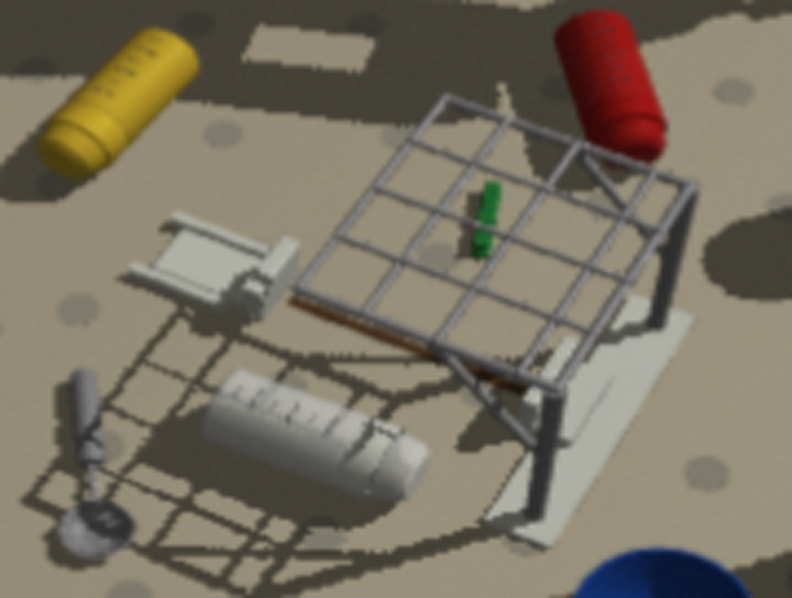

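```bash
cat > m.py <<'E'
from h import *
sc=imaging.snapshot('scene');sd=imaging.snapshot('side')
S=lambda l:[(190+u/4.4,140+v/3.74) for u,v in l]
D=lambda l:[(220+u/3.5,110+v/3.5) for u,v in l]
np.set_printoptions(precision=4,suppress=True)
print('shelf scene',onz(sc,S([(295,292),(447,97),(697,187),(557,390)]),.2055))
print('shelf side',onz(sd,D([(332,220),(107,122),(225,12),(442,98)]),.2055))
print('tape sd',onz(sd,D([(180,383),(285,264)]),0)); print('tape sc',onz(sc,S([(293,300),(520,384)]),0))
print('rails sd',onz(sd,D([(50,468),(120,507),(110,410)]),.012))
print('jaw top back sd corners',onz(sd,D([(121,361),(130,357),(187,398),(180,404)]),.046))
print('jaw top sc',onz(sc,S([(287,237),(299,243),(257,303),(243,290)]),.046))
print('endplate sd',onz(sd,D([(257,207),(330,243)]),.050))
# bottle
for n,s in (('sc',sc),('sd',sd)):
    hsv=cv2.cvtColor(s['image'],cv2.COLOR_RGB2HSV); m=(((hsv[...,0]>5)&(hsv[...,0]<15)&(hsv[...,1]>90))).astype(np.uint8)
    print(n,hsv[tuple(np.int32((S([(400,345)]) if n=='sc' else D([(215,343)]))[0])[::-1])])
print('bottle sc ends top', onz(sc,S([(222,410),(415,468)]),.031))
print('bottle sd', onz(sd,D([(308,425),(392,320)]),.031))
print('clip',onz(sd,D([(52,262),(130,272)]),.0075),onz(sc,S([(490,190),(483,250)]),.0075))
E
python3 m.py
```

```text
shelf scene [[ 0.652  -0.1298  0.2055]
 [ 0.4945  0.0015  0.2055]
 [ 0.6109  0.1392  0.2055]
 [ 0.7629  0.0078  0.2055]]
shelf side [[ 0.6493 -0.1303  0.2055]
 [ 0.4937 -0.0025  0.2055]
 [ 0.605   0.1315  0.2055]
 [ 0.7618  0.0003  0.2055]]
tape sd [[ 0.5431 -0.1009  0.    ]
 [ 0.6527  0.0293  0.    ]]
tape sc [[ 0.5287 -0.114   0.    ]
 [ 0.6412  0.0275  0.    ]]
rails sd [[ 0.43   -0.1884  0.012 ]
 [ 0.4815 -0.2314  0.012 ]
 [ 0.4819 -0.1341  0.012 ]]
jaw top back sd corners [[ 0.4932 -0.1121  0.046 ]
 [ 0.5008 -0.1085  0.046 ]
 [ 0.5417 -0.1561  0.046 ]
 [ 0.5355 -0.1617  0.046 ]]
jaw top sc [[ 0.4951 -0.1109  0.046 ]
 [ 0.5028 -0.1036  0.046 ]
 [ 0.5556 -0.1433  0.046 ]
 [ 0.5412 -0.1507  0.046 ]]
endplate sd [[0.6284 0.0532 0.05  ]
 [0.6845 0.0018 0.05  ]]
sc [ 16 106  87]
sd [ 15 132  87]
bottle sc ends top [[ 0.6415 -0.183   0.031 ]
 [ 0.7181 -0.0652  0.031 ]]
bottle sd [[ 0.6354 -0.1807  0.031 ]
 [ 0.7248 -0.0757  0.031 ]]
clip [[0.4447 0.0451 0.0075]
 [0.5128 0.0257 0.0075]] [[0.4496 0.0509 0.0075]
 [0.5107 0.0311 0.0075]]
```

```bash
cat > g.py <<'E'
from h import *
from scipy.spatial.transform import Rotation as Ro
th=np.radians(50.2);k=np.array([np.cos(th),np.sin(th),0]);n=np.array([-k[1],k[0],0]);O=np.array([.592,-.042,0]);O=O+n*(-.481-O@n)
def tok(p): p=np.array(p)-O;return np.array([p@k,p@n,p[2]])
def fromk(a,b,c): return O+a*k+b*n+np.array([0,0,c])
def des(t,sg=1):
    x=np.sin(t)*k-np.cos(t)*np.array([0,0,1]);z=sg*n;return Ro.from_matrix(np.c_[x,np.cross(z,x),z])
np.set_printoptions(precision=4,suppress=True)
E
python3 - <<'E'
from g import *
s=read_state();R=Ro.from_rotvec(s['tcp_rot']);print(R.as_matrix(),O)
w=imaging.snapshot('wrist');K,Rc,t,d=cam(w);print('cam in tool',R.inv().apply(-Rc.T@t-s['tcp_pos']))
for sg in(1,-1):
  D=des(np.radians(33),sg)
  print(sg,D.as_matrix()[:,1],np.degrees((D*R.inv()).as_rotvec()), 'yaw only',np.degrees((des(0,sg)*R.inv()).as_rotvec()))
print(fromk(.007,-.121,.01), fromk(-.11,-.121,.19))
E
```

```text
[[-0.0004 -0.9455  0.3257]
 [-0.0009  0.3257  0.9455]
 [-1.      0.0001 -0.001 ]] [ 0.5915 -0.0415  0.    ]
cam in tool [-0.1422  0.0655  0.0001]
1 [-0.5368 -0.6443 -0.5446] [  9.4776 -33.748   67.2052] yaw only [ 0.0579  0.0082 69.2108]
-1 [0.5368 0.6443 0.5446] [  37.1968   10.3174 -107.2956] yaw only [   0.009    -0.0639 -110.7892]
[ 0.6889 -0.1136  0.01  ] [ 0.614  -0.2035  0.19  ]
```

```bash
python3 - <<'E'
from g import *
s=read_state();R=Ro.from_rotvec(s['tcp_rot'])
q=s['joint_pos']
B=lambda q1,f:Ro.from_euler('z',q1)*Ro.from_euler('y',f)
W=lambda q4,q5,q6:Ro.from_euler('z',q4)*Ro.from_euler('y',q5)*Ro.from_euler('z',q6)
C=(B(q[0],q[1]+q[2])*W(*q[3:])).inv()*R
print(C.as_matrix())
for t in (25,33,40):
 for sg in (1,-1):
  for q1 in (-.5,-.35,-.2):
   for f in (1.5,1.8,2.1):
    e=(B(q1,f).inv()*des(np.radians(t),sg)*C.inv()).as_euler('ZYZ')
    print(t,sg,q1,f,e)
E
```

```text
[[-0. -0. -1.]
 [-0.  1. -0.]
 [ 1.  0. -0.]]
25 1 -0.5 1.5 [ 0.4276  1.5534 -2.9354]
25 1 -0.5 1.8 [ 0.4474  1.2812 -3.0636]
25 1 -0.5 2.1 [0.5101 1.0144 3.0685]
25 1 -0.35 1.5 [ 0.4104  1.4924 -2.7985]
25 1 -0.35 1.8 [ 0.4376  1.2186 -2.9245]
25 1 -0.35 2.1 [ 0.5105  0.9511 -3.0789]
25 1 -0.2 1.5 [ 0.3849  1.4344 -2.6598]
25 1 -0.2 1.8 [ 0.4182  1.1579 -2.7812]
25 1 -0.2 2.1 [ 0.4999  0.8883 -2.9365]
25 -1 -0.5 1.5 [0.4276 1.5534 0.2062]
25 -1 -0.5 1.8 [0.4474 1.2812 0.078 ]
25 -1 -0.5 2.1 [ 0.5101  1.0144 -0.0731]
25 -1 -0.35 1.5 [0.4104 1.4924 0.3431]
25 -1 -0.35 1.8 [0.4376 1.2186 0.2171]
25 -1 -0.35 2.1 [0.5105 0.9511 0.0626]
25 -1 -0.2 1.5 [0.3849 1.4344 0.4818]
25 -1 -0.2 1.8 [0.4182 1.1579 0.3604]
25 -1 -0.2 2.1 [0.4999 0.8883 0.2051]
33 1 -0.5 1.5 [ 0.5644  1.525  -2.9397]
33 1 -0.5 1.8 [ 0.5931  1.2733 -3.1058]
33 1 -0.5 2.1 [0.6727 1.0306 2.9836]
33 1 -0.35 1.5 [ 0.5429  1.4462 -2.812 ]
33 1 -0.35 1.8 [ 0.5844  1.1921 -2.977 ]
33 1 -0.35 2.1 [0.6822 0.9493 3.1042]
33 1 -0.2 1.5 [ 0.5111  1.3709 -2.681 ]
33 1 -0.2 1.8 [ 0.5639  1.1126 -2.8428]
33 1 -0.2 2.1 [ 0.6795  0.867
[... 369 characters left out ...]
.5 1.5 [ 0.6844  1.5009 -2.9466]
40 1 -0.5 1.8 [0.7209 1.2712 3.1398]
40 1 -0.5 2.1 [0.8116 1.0541 2.9135]
40 1 -0.35 1.5 [ 0.66    1.4076 -2.8288]
40 1 -0.35 1.8 [ 0.7151  1.175  -3.0265]
40 1 -0.35 2.1 [0.8315 0.9592 3.0178]
40 1 -0.2 1.5 [ 0.624   1.3179 -2.7064]
40 1 -0.2 1.8 [ 0.6963  1.0801 -2.9034]
40 1 -0.2 2.1 [0.8399 0.863  3.1276]
40 -1 -0.5 1.5 [0.6844 1.5009 0.195 ]
40 -1 -0.5 1.8 [ 0.7209  1.2712 -0.0018]
40 -1 -0.5 2.1 [ 0.8116  1.0541 -0.2281]
40 -1 -0.35 1.5 [0.66   1.4076 0.3128]
40 -1 -0.35 1.8 [0.7151 1.175  0.1151]
40 -1 -0.35 2.1 [ 0.8315  0.9592 -0.1238]
40 -1 -0.2 1.5 [0.624  1.3179 0.4352]
40 -1 -0.2 1.8 [0.6963 1.0801 0.2382]
40 -1 -0.2 2.1 [ 0.8399  0.863  -0.014 ]
```

```bash
python3 -m handwheel '{"delta_pos":[[0,0,55],[0,0,55],[0,0,40],[42,-27,0],[42,-27,0],[42,-27,0],[42,-27,0],[42,-27,0],[42,-27,0],[42,-27,0],[17,-50,0],[17,-50,0],[17,-50,0],[17,-50,0],[17,-50,0],[17,-50,0],[17,-50,0],[0,-54,0],[0,-54,0],[0,-54,0]],"rot":[[0,0,0],[0,0,0],[0,0,0],[0,0,-6],[0,0,-6],[0,0,-6],[0,0,-6],[0,0,-6],[0,0,-6],[0,0,-6],[0,0,-6],[0,0,-6],[0,0,-6],[0,0,-6],[0,0,-6],[0,0,-6],[0,0,-6],[0,0,-6],[0,0,-6],[0,0,-6]],"fingers":[85,85,85,85,85,85,85,85,85,85,85,85,85,85,85,85,85,85,85,85]}'
python3 - <<'E'
from g import *
s=read_state();R=Ro.from_rotvec(s['tcp_rot']);print(s['tcp_pos'],tok(s['tcp_pos']),s['joint_pos'],np.degrees((des(np.radians(0),-1)*R.inv()).as_rotvec()))
snap('scene','scene1.png');snap('side','side1.png')
E
```

```text
time_s: 2.8
tcp_pos: [0.6245, -0.1324, 0.382]
tcp_rot: [0.466, 1.523, -0.461]
ft_force: [1.0, -0.4, -0.9]
opening: 0.0852
[ 0.6245 -0.1324  0.382 ] [-0.0486 -0.0836  0.382 ] [-0.3337  0.2055  1.2666  0.0026  1.6717  0.2582] [-0.1872 -0.0606 -5.9008]
```

```bash
python3 -m handwheel '{"delta_pos":[[-7,-30,0],[-7,-30,0],[0,-14,-35],[0,0,-35],[0,0,-35],[0,0,-35],[0,0,-35],[0,0,-30],[0,0,0],[0,0,0]],"rot":[[0,0,-3],[0,0,-3],[7.3,-6.1,0],[7.3,-6.1,0],[7.3,-6.1,0],[7.3,-6.1,0],[0,0,0],[0,0,0],[0,0,0],[0,0,0]],"fingers":[85,85,85,85,85,85,85,85,85,85]}'
python3 - <<'E'
from g import *
s=read_state();R=Ro.from_rotvec(s['tcp_rot']);print(s['tcp_pos'],tok(s['tcp_pos']),s['joint_pos'],np.degrees((des(np.radians(38),-1)*R.inv()).as_rotvec()))
snap('scene','scene1.png');snap('side','side1.png');snap('wrist','wrist1.png')
E
```

```text
time_s: 4.15
tcp_pos: [0.6115, -0.2074, 0.1742]
tcp_rot: [1.005, 1.204, -0.01]
ft_force: [0.5, -0.4, -0.1]
opening: 0.0849
[ 0.6115 -0.2074  0.1742] [-0.1146 -0.1215  0.1742] [-0.7929  0.2909  1.7047  0.7171  1.3001 -0.3466] [-1.0308  1.0606  0.4213]
```

View pics/side1.png

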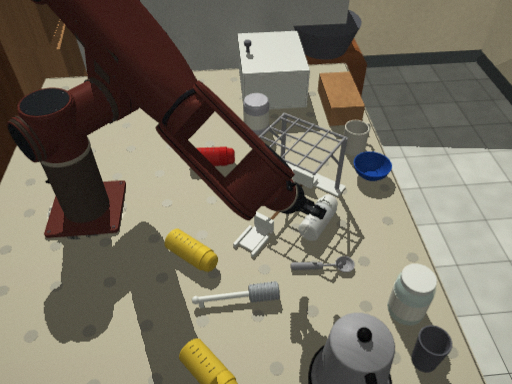

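View pics/wrist1.png

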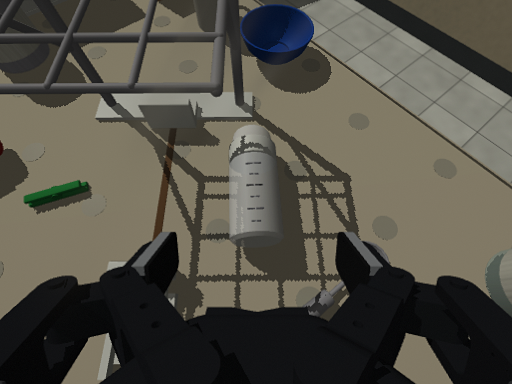

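View pics/scene1.png

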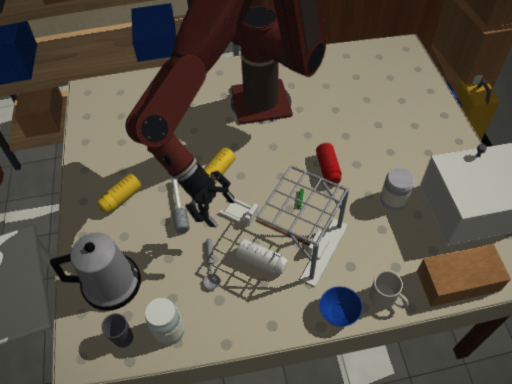

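```bash
cat > zoom.py <<'E'
import cv2,sys
f,x0,y0,x1,y1,o=sys.argv[1:7];x0,y0,x1,y1=map(int,(x0,y0,x1,y1))
a=cv2.imread(f)[y0:y1,x0:x1];k=min(800/(x1-x0),600/(y1-y0));print(k)
cv2.imwrite(o,cv2.resize(a,None,fx=k,fy=k,interpolation=cv2.INTER_CUBIC))
E
python3 zoom.py pics/wrist1.png 140 100 300 260 pics/wz1.png
```

```text
3.75
```

View pics/wz1.png

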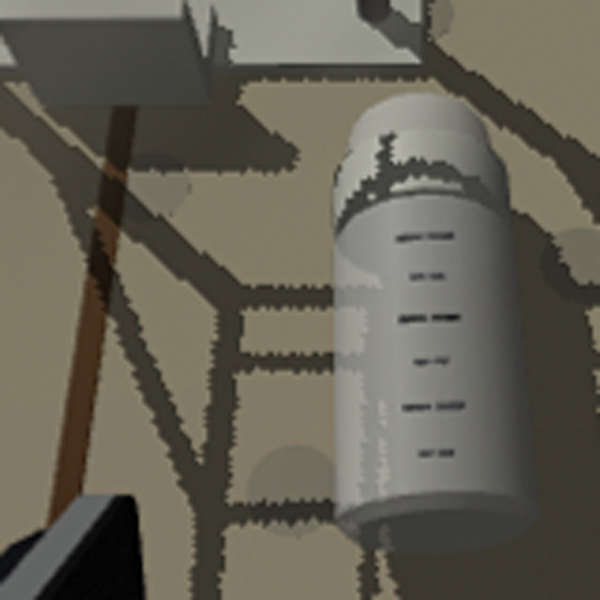

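```bash
cat >> g.py <<'E'
def bot(s,L,Rr,base=None):
    # L,R: two silhouette points each (pixels); returns axis line at z=.031 in keeper coords
    def u(p): o,d=ray(s,p);return o,d/np.linalg.norm(d,axis=1)[:,None]
    o,l=u(L);_,r=u(Rr)
    nl=np.cross(l[0],l[1]);nr=np.cross(r[0],r[1]);nl/=np.linalg.norm(nl);nr/=np.linalg.norm(nr)
    if nl@nr<0:nr=-nr
    m=nl+nr  # bisector plane normal
    d=np.cross(m,[0,0,1.]);d/=np.linalg.norm(d)
    if d@k<0:d=-d
    p=o+(l[0]+r[0])/2; 
    # point with kx given: solve m.(P-o)=0
    P=[]
    for kx in(-.05,.0,.03):
        a=fromk(kx,0,.031);P.append((kx,-(m@(a-o))/(m@n)))
    print('bottle axis (kx,ky):',np.array(P),'yaw rel deg',np.degrees(np.arctan2(d@n,d@k)))
    if base is not None: print('base kx',tok(onz(s,[base],0)[0]))
E
python3 - <<'E'
from g import *
w=imaging.snapshot('wrist');Z=lambda l:[(140+u/3.75,100+v/3.75) for u,v in l]
bot(w,Z([(333,240),(335,500)]),Z([(513,215),(540,505)]),Z([(430,552)])[0])
for p in onz(w,Z([(122,110),(106,215),(80,385),(62,500)]),0): print(tok(p))
E
```

```text
bottle axis (kx,ky): [[-0.05   -0.1216]
 [ 0.     -0.1196]
 [ 0.03   -0.1184]] yaw rel deg 2.3233927892467334
base kx [-0.0815 -0.1202  0.    ]
[0.0982 0.0029 0.    ]
[0.0487 0.0029 0.    ]
[-0.0214  0.003   0.    ]
[-0.0631  0.0033  0.    ]
```

```bash
python3 -m handwheel '{"delta_pos":[[11.5,14,-24],[11.5,14,-24],[11.5,14,-24],[11.5,14,-24],[11.5,14,-24],[8,9.5,-16],[5,6,-10],[0,0,0]],"rot":[[-1,1,0.4],[0,0,0],[0,0,0],[0,0,0],[0,0,0],[0,0,0],[0,0,0],[0,0,0]],"fingers":[85,85,85,85,85,85,85,85]}'
cat > st.py <<'E'
from g import *
import sys
s=read_state();R=Ro.from_rotvec(s['tcp_rot']);print(s['time_s'],'k',tok(s['tcp_pos']),'q',s['joint_pos'],'rotfix',np.degrees((des(np.radians(38),-1)*R.inv()).as_rotvec()),'F',s['ft_force'],s['opening'])
if len(sys.argv)>1:
  for n in ['side','wrist']: snap(n,n+sys.argv[1]+'.png')
E
python3 st.py 2
```

```text
time_s: 5.35
tcp_pos: [0.6899, -0.1233, 0.0347]
tcp_rot: [0.974, 1.207, -0.024]
ft_force: [0.1, -0.0, -0.1]
opening: 0.0851
5.35 k [ 0.0002 -0.1279  0.0347] q [-0.592   0.527   1.6839  0.8077  1.0079 -0.3793] rotfix [ 0.7141  0.9022 -0.0074] F [ 0.1391 -0.0129 -0.0638] 0.08508469630065774
```

View pics/side2.png

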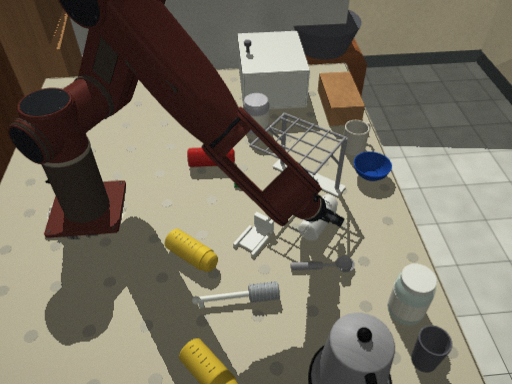

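View pics/wrist2.png

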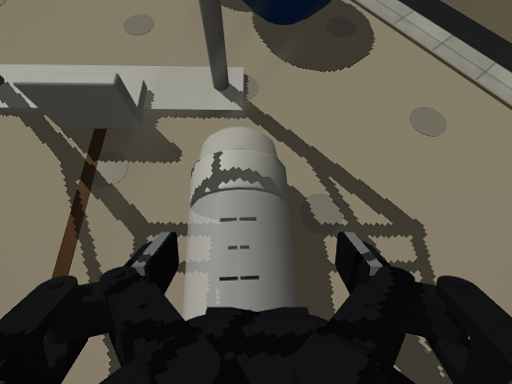

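```bash
python3 -m handwheel '{"delta_pos":[[-4,4,0],[2,4,-11],[2,4,-11],[0,0,0]],"rot":[[0.7,0.9,0],[0,0,0],[0,0,0],[0,0,0]],"fingers":[85,85,85,85]}'
python3 st.py 3; python3 -c "
from h import *
snap('scene','scene3.png')"
```

```text
time_s: 5.95
tcp_pos: [0.6907, -0.1134, 0.0141]
tcp_rot: [0.986, 1.219, -0.027]
ft_force: [-0.4, 0.1, 0.1]
opening: 0.0847
5.95 k [ 0.0083 -0.1222  0.0141] q [-0.5784  0.562   1.6813  0.8208  0.9885 -0.3829] rotfix [0.1137 0.1444 0.1478] F [-0.3959  0.0647  0.138 ] 0.08467044821436681
```

View pics/scene3.png

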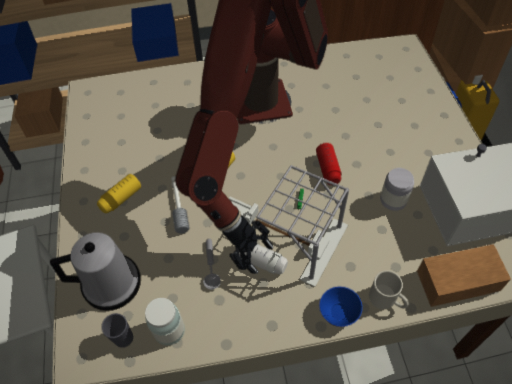

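View pics/wrist3.png

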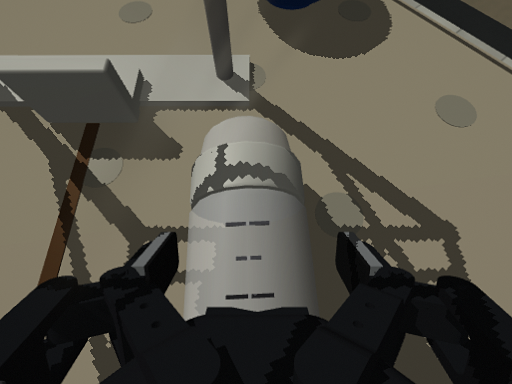

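```bash
python3 -m handwheel '{"delta_pos":[[2,2,-4],[0,0,0],[-3,2.5,0],[-3,2.5,0],[-3,2.5,0],[-3,2.5,0],[-3,2.5,0],[-3,2.5,0],[-3,2.5,0],[-3,2.5,0],[-3,2.5,0],[-3,2.5,0]],"rot":[[0,0,0],[0,0,0],[0,0,0],[0,0,0],[0,0,0],[0,0,0],[0,0,0],[0,0,0],[0,0,0],[0,0,0],[0,0,0],[0,0,0]],"fingers":[74,74,74,74,74,74,74,74,74,74,74,74]}' 20
python3 st.py 4
```

```text
time_s: 7.6
tcp_pos: [0.6622, -0.0859, 0.0124]
tcp_rot: [0.984, 1.215, -0.027]
ft_force: [-0.4, 0.3, 0.5]
opening: 0.0739
7.6 k [ 0.0112 -0.0827  0.0124] q [-0.5656  0.496   1.7873  0.8472  0.9513 -0.4142] rotfix [0.2279 0.3468 0.1887] F [-0.414   0.2836  0.475 ] 0.07388105554149499
```

View pics/wrist4.png

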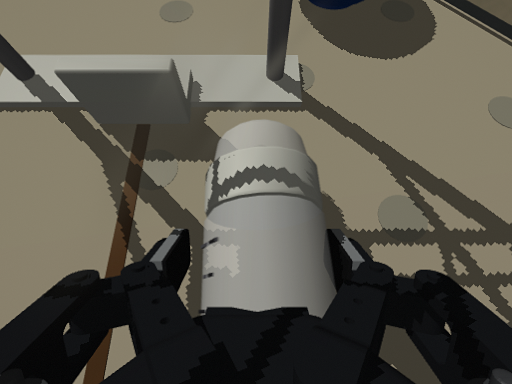

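```bash
python3 -m handwheel '{"delta_pos":[[-3,2.5,0],[-3,2.5,0],[-3,2.5,0],[-3,2.5,0],[-3,2.5,0],[-3,2.5,0],[-3,2.5,0],[-3,2.5,0],[-3,2.5,0],[-3,2.5,0],[-3,2.5,0],[-3,2.5,0],[-3,2.5,0],[-3,2.5,0],[-3,2.5,0],[-3,2.5,0]],"rot":[[0,0,0],[0,0,0],[0,0,0],[0,0,0],[0,0,0],[0,0,0],[0,0,0],[0,0,0],[0,0,0],[0,0,0],[0,0,0],[0,0,0],[0,0,0],[0,0,0],[0,0,0],[0,0,0]],"fingers":[74,74,74,74,74,74,74,74,74,74,74,74,74,74,74,74]}' 20
python3 st.py 5;python3 -c "
from h import *
snap('scene','scene5.png')"
```

```text
time_s: 9.7
tcp_pos: [0.611, -0.0432, 0.0125]
tcp_rot: [0.984, 1.215, -0.027]
ft_force: [-0.2, 0.4, 1.0]
opening: 0.0742
9.7 k [ 0.0112 -0.0161  0.0125] q [-0.5487  0.3813  1.9561  0.8834  0.9067 -0.4557] rotfix [0.2352 0.3599 0.1836] F [-0.248   0.4482  0.9726] 0.07424156161891693
```

View pics/wrist5.png

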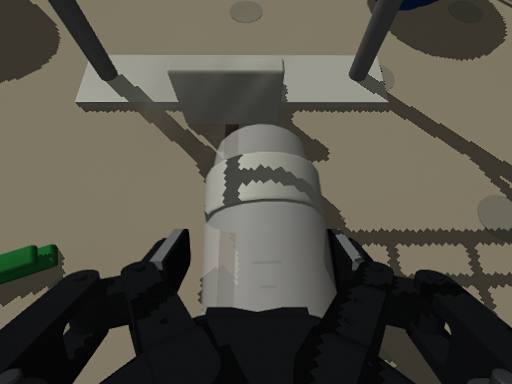

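View pics/scene5.png

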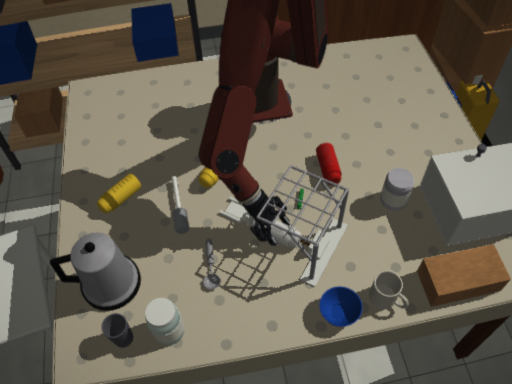

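```bash
python3 zoom.py pics/wrist5.png 190 50 350 170 pics/wz5.png; python3 - <<'E'
from g import *
w=imaging.snapshot('wrist')
for p in onz(w,[(225,130),(239,130)],0): print(tok(p))
for p in onz(w,[(168,71),(283,71)],.05): print(tok(p))
bot(w,[(205,200),(203,285)],[(321,200),(328,285)])
E
```

```text
5.0
[0.0955 0.0072 0.    ]
[ 0.0955 -0.0033  0.    ]
[0.1004 0.0355 0.05  ]
[ 0.1006 -0.0315  0.05  ]
bottle axis (kx,ky): [[-0.05   -0.0203]
 [ 0.     -0.0196]
 [ 0.03   -0.0192]] yaw rel deg 0.8002128627473962
```

View pics/wz5.png

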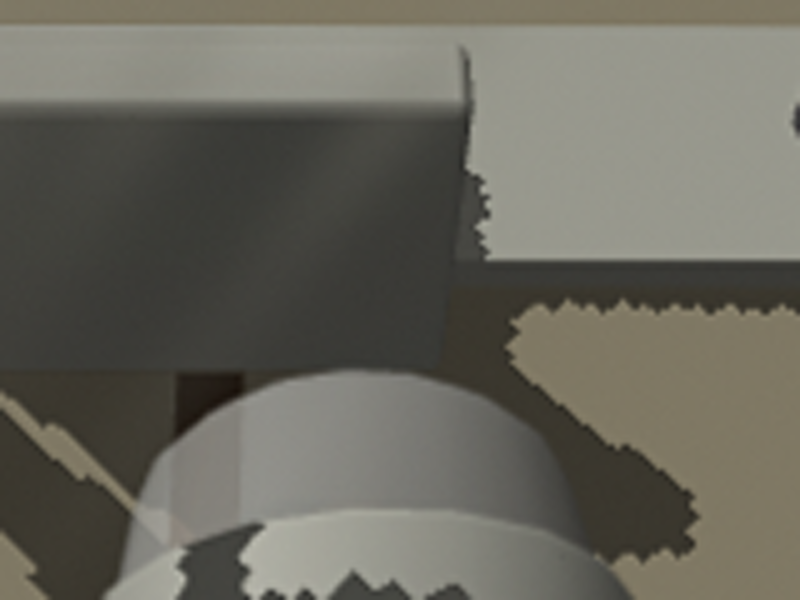

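```bash
python3 -m handwheel '{"delta_pos":[[-3,2.5,0],[-3,2.5,0],[-3,2.5,0],[-2.3,1.9,0],[-1.5,1.3,0],[-1.5,1.3,0],[-0.8,0.6,0],[0,0,0],[0,0,0],[0,0,0]],"rot":[[0,0,0],[0,0,0],[0,0,0],[0,0,0],[0,0,0],[0,0,0],[0,0,0],[0,0,0],[0,0,0],[0,0,0]],"fingers":[74,74,74,74,74,74,74,74,74,74]}' 20
python3 st.py 6
```

```text
time_s: 11.15
tcp_pos: [0.5954, -0.0302, 0.0127]
tcp_rot: [0.984, 1.214, -0.027]
ft_force: [-0.2, -0.2, -0.4]
opening: 0.0739
11.15 k [0.0112 0.0043 0.0127] q [-0.5426  0.3453  2.0063  0.8948  0.8937 -0.4668] rotfix [0.2542 0.3888 0.1995] F [-0.1731 -0.2276 -0.3517] 0.07394205743133284
```

View pics/wrist6.png

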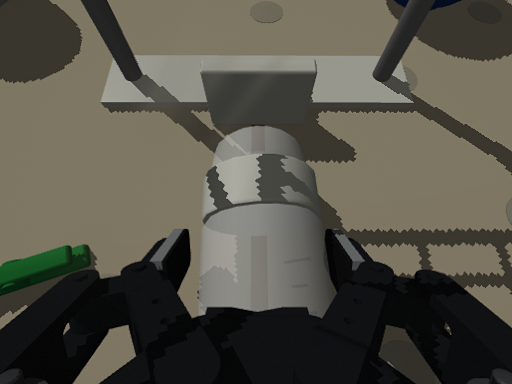

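```bash
python3 - <<'E'
from g import *
w=imaging.snapshot('wrist')
print([tok(p) for p in onz(w,[(202,71),(316,71)],.05)])
bot(w,[(203,225),(201,285)],[(320,215),(326,285)])
E
python3 zoom.py pics/wrist6.png 190 110 350 230 pics/wz6.png
```

```text
[array([0.1007, 0.0361, 0.05  ]), array([ 0.101 , -0.0306,  0.05  ])]
bottle axis (kx,ky): [[-0.05    0.001 ]
 [ 0.      0.0017]
 [ 0.03    0.0021]] yaw rel deg 0.7475399620439112
5.0
```

View pics/wz6.png

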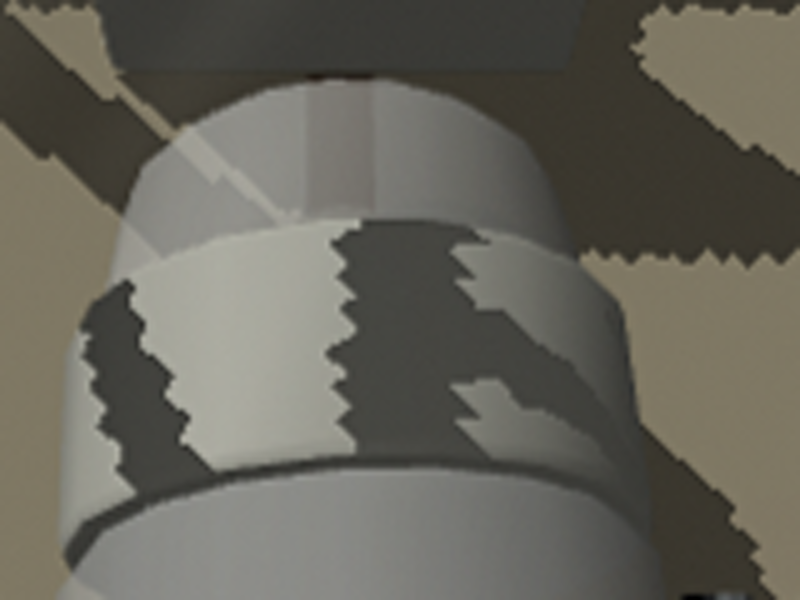

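```bash
python3 -m handwheel '{"delta_pos":[[0,0,0],[0,0,0],[0,0,0],[0,0,0],[-4,-4.7,8],[-4,-4.7,8],[0,0,0],[0,0,0],[0,0,0]],"rot":[[0,0,0],[0,0,0],[0,0,0],[0,0,0],[0,0,0],[0,0,0],[0,0,0],[0,0,0],[0,0,0]],"fingers":[85,85,85,85,85,85,85,85,85]}' 20
python3 st.py 7
```

```text
time_s: 12.42
tcp_pos: [0.587, -0.0408, 0.0304]
tcp_rot: [0.984, 1.213, -0.027]
ft_force: [-0.6, 0.1, -1.1]
opening: 0.0846
12.425 k [-0.0022  0.0039  0.0304] q [-0.5699  0.3     2.0189  0.8667  0.9288 -0.4514] rotfix [0.2899 0.4363 0.2259] F [-0.6453  0.139  -1.0686] 0.0846095552435127
```

View pics/wrist7.png

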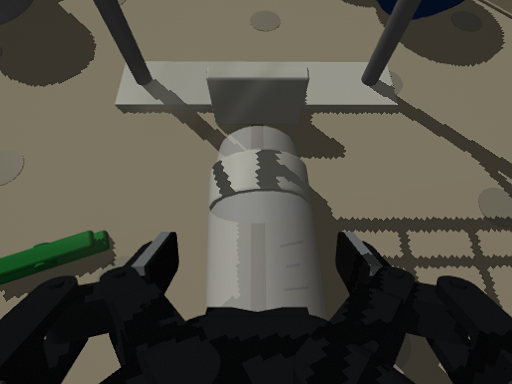

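```bash
python3 -m handwheel '{"delta_pos":[[-8,-9.5,16],[-8,-9.5,16],[-8,-9.5,16],[-8,-9.5,16],[-8,-9.5,16],[-8,-9.5,16],[-8,-9.5,16],[-8,-9.5,16],[-16,-19,0],[-16,-19,0],[-8,-9.5,0],[0,0,0],[0,0,0]],"rot":[[0,0,0],[0,0,0],[0,0,0],[0,0,0],[0,0,0],[0,0,0],[0,0,0],[0,0,0],[0,0,0],[0,0,0],[0,0,0],[0,0,0],[0,0,0]],"fingers":[85,85,85,85,85,85,85,50,0,0,0,0,0]}' 20
python3 st.py 8
```

```text
time_s: 14.15
tcp_pos: [0.4783, -0.1641, 0.1597]
tcp_rot: [0.985, 1.22, -0.024]
ft_force: [0.4, -0.9, -1.7]
opening: -0.0002
14.15 k [-0.1665  0.0085  0.1597] q [-0.916   0.0112  2.0409  0.6698  1.3214 -0.4711] rotfix [0.0783 0.1473 0.0157] F [ 0.3501 -0.882  -1.6614] -0.00016418680376736267
```

View pics/wrist8.png

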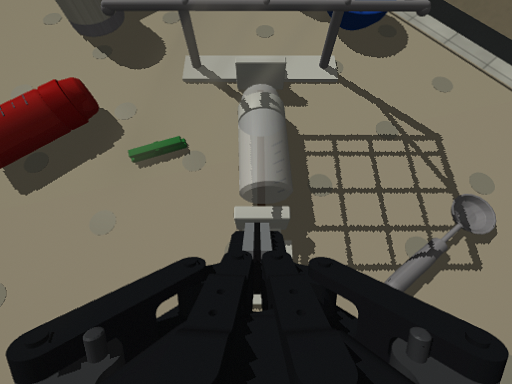

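View pics/side8.png

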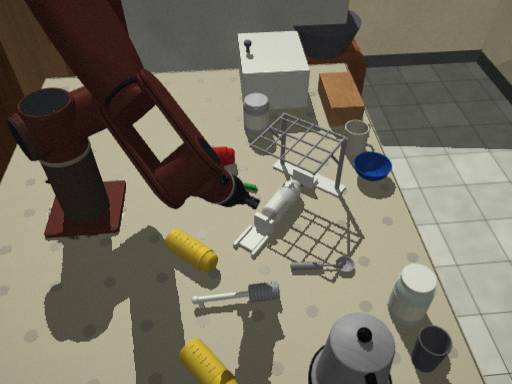

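```bash
python3 zoom.py pics/wrist8.png 200 50 340 260 pics/wz8.png; python3 - <<'E'
from g import *
w=imaging.snapshot('wrist')
print([tok(p) for p in onz(w,[(235,207),(290,207),(234,218),(290,218)],.046)])
bot(w,[(240,120),(240,185)],[(284,120),(292,185)],(266,203))
E
```

```text
2.857142857142857
[array([-0.107 ,  0.0312,  0.046 ]), array([-0.1069, -0.0273,  0.046 ]), array([-0.1192,  0.0319,  0.046 ]), array([-0.1192, -0.0267,  0.046 ])]
bottle axis (kx,ky): [[-0.05   -0.0016]
 [ 0.      0.0005]
 [ 0.03    0.0017]] yaw rel deg 2.355291800588824
base kx [-0.0851 -0.0037  0.    ]
```

View pics/wz8.png

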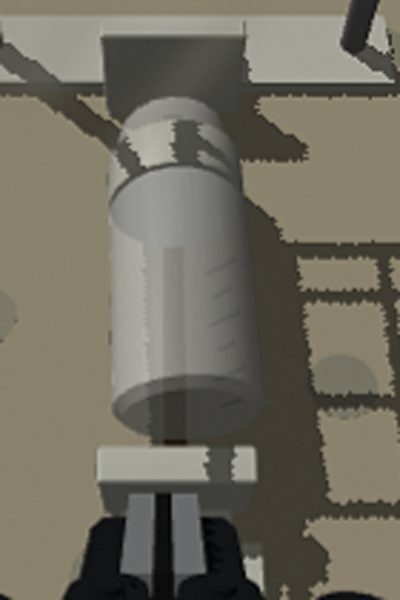

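```bash
python3 - <<'E'
from g import *
s=imaging.snapshot('side')
for uv,z in(((168,238),.03),((215,262),.03),((198,300),.02),((278,292),.02)): p=onz(s,[uv],z)[0];print(p,tok(p))
E
python3 -m handwheel '{"delta_pos":[[0,-4,-20],[3,-3,-20],[0,0,-20],[0,0,-20],[0,0,-20],[0,0,-16],[0,0,0]],"rot":[[0,0,0],[0,0,0],[0,0,0],[0,0,0],[0,0,0],[0,0,0],[0,0,0]],"fingers":[0,0,0,0,0,0,0]}' 20
python3 st.py 9
```

```text
[ 0.2505 -0.1648  0.03  ] [-0.3129  0.183   0.03  ]
[ 0.3764 -0.2572  0.03  ] [-0.3034  0.0271  0.03  ]
[ 0.3311 -0.3596  0.02  ] [-0.411  -0.0036  0.02  ]
[ 0.5302 -0.3566  0.02  ] [-0.2812 -0.1546  0.02  ]
time_s: 15.22
tcp_pos: [0.4821, -0.1687, 0.0393]
tcp_rot: [0.982, 1.221, -0.021]
ft_force: [0.1, 0.2, -0.6]
opening: 0.0002
15.225 k [-0.1677  0.0026  0.0393] q [-0.9154  0.2521  2.057   0.7291  1.1254 -0.6501] rotfix [ 0.1198  0.1873 -0.231 ] F [ 0.1137  0.1539 -0.6009] 0.00017188075432927164
```

View pics/side9.png

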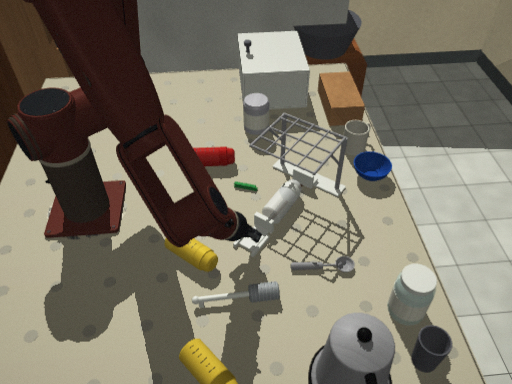

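```bash
python3 -m handwheel '{"delta_pos":[[0,0,-8],[0,0,-7],[4.5,5.4,0],[4.5,5.4,0],[4.5,5.4,0],[4.5,5.4,0],[2.6,3.1,0],[2.6,3.1,0],[2.6,3.1,0],[2.6,3.1,0],[2.6,3.1,0],[2.6,3.1,0]],"rot":[[0,0,0],[0,0,0],[0,0,0],[0,0,0],[0,0,0],[0,0,0],[0,0,0],[0,0,0],[0,0,0],[0,0,0],[0,0,0],[0,0,0]],"fingers":[0,0,0,0,0,0,0,0,0,0,0,0]}' 20
python3 st.py 10
```

```text
time_s: 16.82
tcp_pos: [0.5196, -0.1284, 0.0268]
tcp_rot: [0.976, 1.217, -0.022]
ft_force: [-2.2, -1.3, 1.3]
opening: 0.0001
16.825 k [-0.1127 -0.0004  0.0268] q [-0.7991  0.2811  2.0527  0.7867  1.0436 -0.6048] rotfix [ 0.4555  0.43   -0.246 ] F [-2.2148 -1.3419  1.3369] 7.034320935037173e-05
```

View pics/wrist10.png

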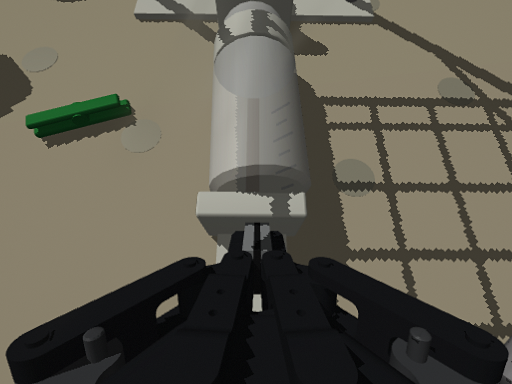

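```bash
python3 -m handwheel '{"delta_pos":[[2.5,3.2,0],[2.5,3.2,0],[2.5,3.2,0],[2.5,3.2,0],[2.5,3.2,0],[2.5,3.2,0],[2.5,3.2,0]],"rot":[[0,0,0],[0,0,0],[0,0,0],[0,0,0],[0,0,0],[0,0,0],[0,0,0]],"fingers":[0,0,0,0,0,0,0]}' 20
python3 st.py 11
```

```text
time_s: 17.8
tcp_pos: [0.5386, -0.1055, 0.0268]
tcp_rot: [0.975, 1.216, -0.024]
ft_force: [-1.4, -3.0, 1.1]
opening: -0.0003
17.8 k [-0.083  -0.0004  0.0268] q [-0.7362  0.2846  2.0476  0.8105  1.01   -0.5666] rotfix [ 0.5555  0.4627 -0.1797] F [-1.4228 -3.0301  1.0992] -0.0002846698002700783
```

View pics/wrist11.png

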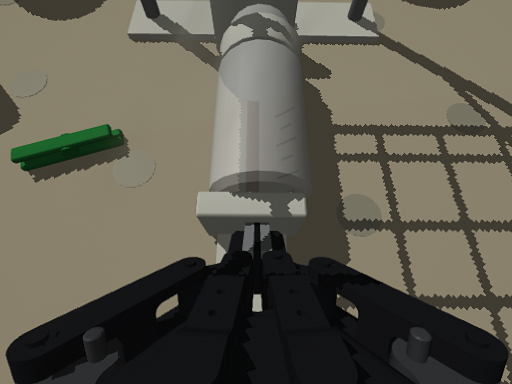

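View pics/side11.png

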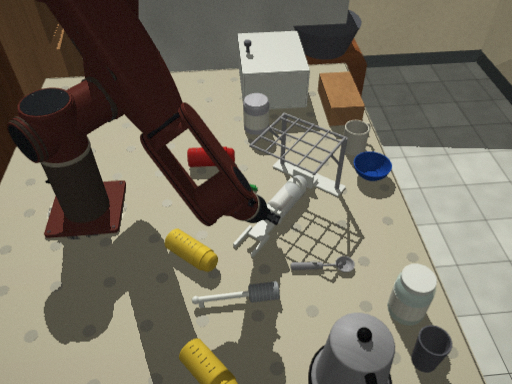

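```bash
python3 -m handwheel '{"delta_pos":[[1.3,1.5,0],[1.3,1.5,0],[1.3,1.5,0]],"rot":[[0,0,0],[0,0,0],[0,0,0]],"fingers":[0,0,0]}' 20;python3 st.py
python3 -m handwheel '{"delta_pos":[[0.7,0.8,0]],"rot":[[0,0,0]],"fingers":[0]}'
python3 -m handwheel '{"delta_pos":[[0.7,0.8,0]],"rot":[[0,0,0]],"fingers":[0]}';python3 st.py 12
```

```text
time_s: 18.27
tcp_pos: [0.5427, -0.1005, 0.0268]
tcp_rot: [0.975, 1.216, -0.023]
ft_force: [-2.7, -3.1, 2.4]
opening: 0.0002
18.275 k [-0.0765 -0.0002  0.0268] q [-0.7229  0.2864  2.0453  0.8153  1.0041 -0.5584] rotfix [ 0.5247  0.4581 -0.2104] F [-2.7029 -3.059   2.3948] 0.00017379530548292877
time_s: 18.4
tcp_pos: [0.5434, -0.0996, 0.0268]
tcp_rot: [0.975, 1.216, -0.023]
ft_force: [-2.2, -2.3, 1.7]
opening: -0.0001
time_s: 18.52
tcp_pos: [0.5441, -0.0987, 0.0268]
tcp_rot: [0.976, 1.216, -0.023]
ft_force: [-2.3, -2.8, 1.7]
opening: 0.0001
18.525 k [-0.0743 -0.0002  0.0268] q [-0.7182  0.2871  2.0445  0.8168  1.0018 -0.5554] rotfix [ 0.5201  0.4512 -0.2127] F [-2.3497 -2.7979  1.676 ] 7.817257059679237e-05
```

View pics/wrist12.png

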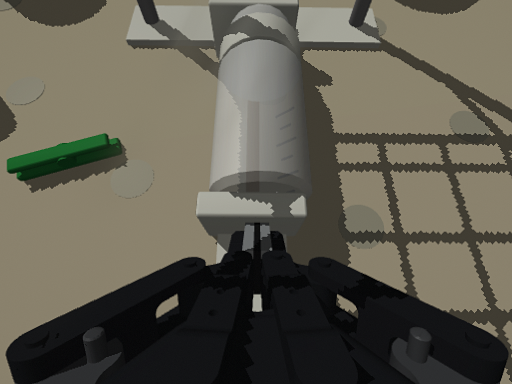

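Still sliding at about 3 N; I'll go on in 1 mm rows, watching the force.

```bash
for i in 1; do :; done
python3 -m handwheel '{"delta_pos":[[0.7,0.8,0]],"rot":[[0,0,0]],"fingers":[0]}'|grep -E "pos|force"
python3 -m handwheel '{"delta_pos":[[0.7,0.8,0]],"rot":[[0,0,0]],"fingers":[0]}'|grep -E "pos|force"
python3 -m handwheel '{"delta_pos":[[0.7,0.8,0]],"rot":[[0,0,0]],"fingers":[0]}'|grep -E "pos|force"
```

```text
tcp_pos: [0.5448, -0.0979, 0.0268]
ft_force: [-4.1, -3.0, 1.7]
tcp_pos: [0.5455, -0.097, 0.0268]
ft_force: [-2.6, -1.9, 1.1]
tcp_pos: [0.5463, -0.0961, 0.0268]
ft_force: [-2.8, -2.0, 0.6]
```

```bash

python3 -m handwheel '{"delta_pos":[[0.7,0.8,0]],"rot":[[0,0,0]],"fingers":[0]}'|grep -E "pos|force"
python3 -m handwheel '{"delta_pos":[[0.7,0.8,0]],"rot":[[0,0,0]],"fingers":[0]}'|grep -E "pos|force"; python3 st.py 13; python3 zoom.py pics/wrist13.png 190 0 330 130 pics/wz13.png
```

```text
tcp_pos: [0.5465, -0.096, 0.0267]
ft_force: [-13.7, -9.9, 8.0]
tcp_pos: [0.5465, -0.096, 0.0267]
ft_force: [-15.2, -8.4, 9.7]
19.25 k [-0.0706 -0.0003  0.0267] q [-0.7088  0.2877  2.0422  0.8162  0.9968 -0.5481] rotfix [ 0.6731  0.3622 -0.2942] F [-15.1628  -8.3752   9.7142] 0.00023577125782029082
4.615384615384615
```

View pics/wz13.png

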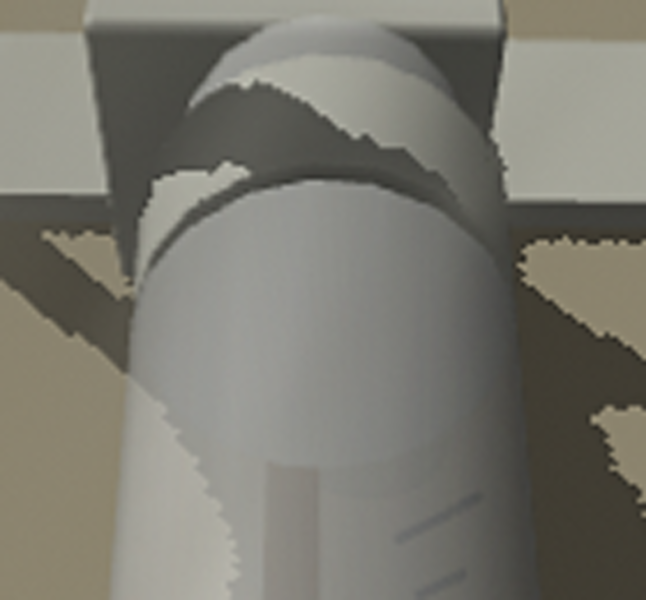

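```bash

python3 -m handwheel '{"delta_pos":[[0,0,0],[-2,-2.4,0],[-6,-7,0],[-13,-15.4,0],[-13,-15.4,0],[-13,-15.4,0],[-7,-8,30],[0,0,40],[0,0,40],[0,0,0],[0,0,0],[0,0,0]],"rot":[[0,0,0],[0,0,0],[0,0,0],[0,0,0],[0,0,0],[0,0,0],[0,0,0],[0,0,0],[0,0,0],[0,0,0],[0,0,0],[0,0,0]],"fingers":[0,0,0,0,0,0,0,0,0,0,0,0]}'; python3 st.py 14; python3 -c "
from h import *
snap('scene','scene14.png')";python3 zoom.py pics/wrist14.png 170 50 350 230 pics/wz14.png
```

```text
time_s: 20.85
tcp_pos: [0.4874, -0.1606, 0.1374]
tcp_rot: [0.979, 1.221, -0.022]
ft_force: [0.6, -0.4, 0.7]
opening: -0.0002
20.85 k [-0.1581  0.0037  0.1374] q [-0.8948  0.0573  2.0413  0.6818  1.2728 -0.4917] rotfix [ 0.3025  0.2098 -0.2662] F [ 0.594  -0.3794  0.6897] -0.00024020794636737635
3.3333333333333335
```

View pics/wz14.png

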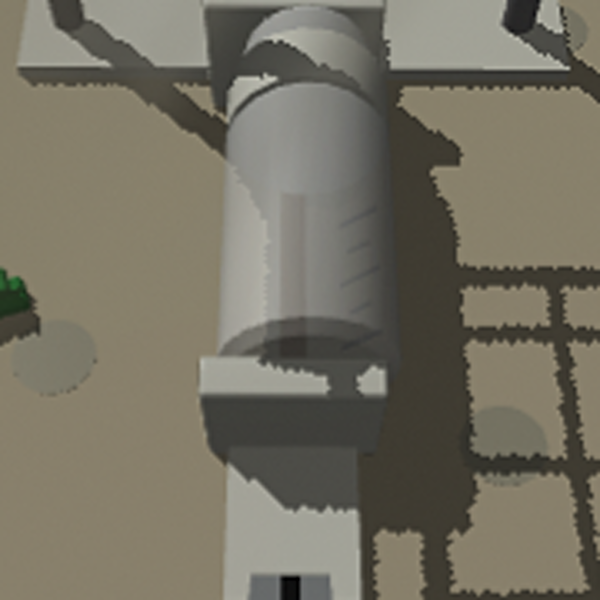

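View pics/side14.png

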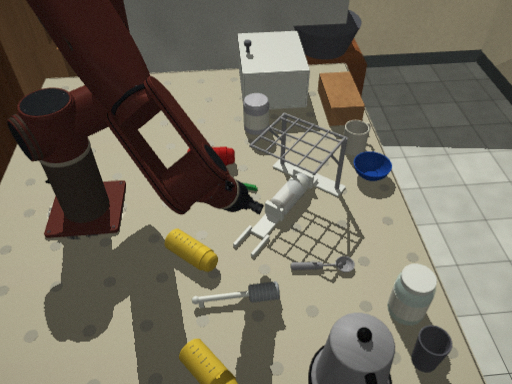

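View pics/scene14.png

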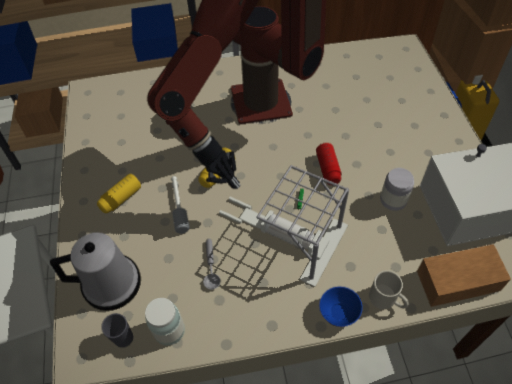

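```bash
python3 - <<'E'
from g import *
w=imaging.snapshot('wrist');Z=lambda l:[(170+u/3.333,50+v/3.333) for u,v in l]
bot(w,Z([(228,130),(219,345)]),Z([(386,130),(398,345)]))
print('jawtop',[tok(p) for p in onz(w,Z([(202,358),(386,358),(201,396),(386,396)]),.046)])
print('endtop',[tok(p) for p in onz(w,Z([(206,9),(383,9)]),.05)])
K,R,t,d=cam(w)
print('tape (refr ignored)',[tok(p) for p in onz(w,Z([(294,200),(293,340)]),0)])
E
```

```text
bottle axis (kx,ky): [[-0.05   -0.0029]
 [ 0.     -0.0028]
 [ 0.03   -0.0028]] yaw rel deg 0.04462488011413049
jawtop [array([-0.0515,  0.0312,  0.046 ]), array([-0.0511, -0.027 ,  0.046 ]), array([-0.0651,  0.031 ,  0.046 ]), array([-0.0647, -0.0265,  0.046 ])]
endtop [array([0.0981, 0.0357, 0.05  ]), array([ 0.0988, -0.0314,  0.05  ])]
tape (refr ignored) [array([0.05  , 0.0017, 0.    ]), array([-0.0165,  0.002 ,  0.    ])]
```

```bash
python3 -c "
from workcell import sign_off,read_state
print(read_state()['time_s']);print(sign_off())"
```

```text
21.05
the job is handed in; nothing more can be done
None
```

The bottle is held between the two plates over the tape line, and I handed the job in at 21 s of the 51 s allowed. No verdict was reported.

I leaned the open fingers back about 38°, placed them either side of the bottle and rolled it slowly onto the line. Its markings turned from the top round and under. After opening the fingers and backing out, I pushed the front plate in with the closed fingertips at about 3 N. The push rose to roughly 17–20 N when the plate met the bottle. I then backed the arm clear.

**Last checks, from the wrist camera:**
- **Bottle:** its axis was about 5 mm off the tape centre, against 12 mm allowed, with a turn of roughly 0°.
- **Front plate:** the faces were about 150 mm apart, the same as the bottle's length, so the plate is at about 0.065 m with no visible slack.
- **Other things:** the spoon, brush, clip and tin looked unmoved by eye in the final pictures. I did not measure them.
- **Robot:** the arm was clear of everything, with wrist-force readings of about 1 N, the usual noise.

**Where things drifted or disagreed:**
- Just after I let go, the bottle measured about 1.5 mm off the line and turned about 2.4°. It settled about 5 mm off while the plate slid it along, and the closing squared it up.
- The tape read 2–3 mm off my first keeper estimate, so I used the camera's reading of the tape.

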